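# Complete the tin row and hold the egg over it with tongs

## Robot

A 6-joint arm with a two-finger parallel gripper is mounted at the origin on a cart in front of the work surface, level with it; the furniture and walls round the work are solid. World frame = base frame: x ahead of the robot, y to its left, z up, the work surface at z = 0. Lengths are in m, angles in degrees, forces in N, time in s.
With the tool pointing down it reaches from about 0.375 to 0.75 m from the base axis. Payload 9 kg.
Tool frame: the origin (TCP) lies where the fingers leave the gripper's body, on its centre line; the fingertips stand 73 mm ahead of it and the grasp point (between the pads) lies 54 mm ahead of it (robot.tip_reach is the distance from the TCP to the fingertips, in m); z points along the fingers, y is the line along which they close (so a half turn about z gives the same grasp; the last joint's range is limited). The gripper opens to 85 mm and grips with 20 to 120 N. Pads are 22 mm wide; open, the fingers measure 114 mm over their backs; the gripper's body (76 mm by 85 mm) begins 54 mm behind the grasp point. The pads swing forward as they close: fully open they stand 13 mm farther back than shut.
Start: joints at [-85.296, 5.964, 5.575, 89.605, 0, 77.527], TCP at [0.177, -0.573, 0.304] pointing down, gripper open.
Joint ranges: [-171.21, 171.21], [-48.23, 106.86], [-62.78, 66.21], [-105.2, 120.99], [-86.42, 89.51], [-180, 180]. Speed limits (degrees/s): [127.2, 127.2, 147.25, 180, 180, 180].

## Interface

Orientations are given as [roll, pitch, yaw] about the fixed x, y, z axes, in that order (R = Rz(yaw) Ry(pitch) Rx(roll)).
In Python, from plant import robot gives the robot as it stands. Calls block until the motion is done:
- robot.move_pose(position, orientation): joint-space move of the TCP to a pose.
- robot.line_to(position, vel=0.15, rotation=None, guard=None): straight line of the TCP; rotation=None keeps the orientation; vel is the mean speed in m/s. With guard (N) it stops when the force on the tool has changed by that much, and returns True; else False.
- robot.goto_joints(angles): joint-space move.
- robot.set_gripper(opening): finger opening in m; the grip force is fixed at half the most; returns when the fingers have stopped.
- robot.pause(seconds).
- robot.ik(position, orientation): joint angles nearest the present ones, or None.
- robot.observe(): the state.
- robot.grab_frame(name): name is "scene" or "side" or "wrist"; returns the picture (420x560x3 uint8, blue, green, red); there is no depth.
- robot.get_calibration(name): a dict with "vertical_fov" (degrees; the focal length in pixels is half the picture's height over the tangent of half this angle, whatever the lens; pixels are square), "cx", "cy" (the principal point, pixels), "rvec" (rotation vector, rad) and "tvec" (3), from world to camera coordinates, as OpenCV has them. Camera axes: x right, y down, z forward; pixel columns grow to the right and rows downward; lengths in m; the calibration is good to about 2 mm. A picture is of the moment at which its call begins: read the wrist's pose just before it. get_calibration takes no time and is no camera call; for the wrist camera it gives the pose at the moment of the call.
A pose or a line that the arm cannot do raises robot.IKError and nothing moves.
- robot.job_done(): hands the job in; it is judged then, once.
The state is a dict: "time": time; "q": joint angles; "qvel": joint speeds; "joint_torque": joint torques, N m; "tool_pos": TCP position; "tcp_rot": TCP orientation; "ft_force": force on the tool from outside, world axes, zero at the start; "torque": the same for the moment, N m; "gripper_width": finger opening in m; "gripper_force": force on a finger pad.
Only numpy, scipy, OpenCV 4.12 (cv2) and the standard library are available. Lean on these libraries where they do the work, as an engineer would, in place of code of your own. Each camera call takes 0.05 s, during which the arm holds its last target. There are 200 camera calls.

## Task

Make up the tasting set: stand the loose open tin upright on the grey disc at the empty place of the serving board, so that the three tins make one neat row, and let go of it. Then pick up the tongs, close them on the small egg in the egg cup, lift it out and finish while still holding it in the tongs, centred over the tin you set down and about a hand's breadth above it. Touch the egg only with the tongs, and leave the other two tins and everything else where they are.

Things in the scene. Friction and masses are not known exactly. Their poses are not given: they have to be found in the camera images.
- board: white serving board lying fixed on the table, 90 x 240 x 12 mm; origin under its centre, its long side (the row) along its y axis. Three places along y at -74, 0 and +74 mm: two carry a tin, one is empty
- disc: thin flat grey disc, 60 mm wide, fixed on the board at the empty place (which of the three places varies); origin at its centre on the board's top, 12 mm above the table
- tin_c: the loose open gold tin full of black roe, standing on the table nearer to the robot than the board: 66 mm wide, 25 mm high (firm wall to 20 mm), 85 g; origin at the centre of its underside, z up
- tin_a: one of the two like tins that already stand on the board (66 mm wide, 25 mm high); origin at the centre of its underside. Not to be moved
- tin_b: the other tin that already stands on the board; as tin_a
- eggcup: small white egg cup fixed on the table, 44 mm wide at the foot, 33 mm wide at the rim, 20 mm high; origin at the centre of its underside
- egg: small hard egg, 30 mm wide and 38 mm long, about 20 g, standing upright in the egg cup; it shows above the cup's rim; origin at its lower end, which is 14.5 mm above the table at the start
- egg_mid (a point): centre of the egg, at its widest, about 33 mm above the table at the start
- tongs: steel kitchen tongs, 225 mm long, 28 mm high, about 110 g, lying on edge: the arms open and close horizontally. Origin under the middle between the two black grip pads; x points to the jaws, y across, z up; pivot 90 mm behind. Grip pads: 54 mm long, 1 to 27 mm high, 58 mm (front ends 61 mm) apart over their outer faces at rest; squeeze them together along y
- tongs_jaw (a point): middle between the jaws, 95 mm ahead of the tongs' origin, 14 mm above their underside; each jaw is a shallow upright V of black pads, 27 mm long, 4 to 24 mm high. Jaw gap about 67 mm at rest, 48 mm with the grip pads squeezed to 50 mm; they close on the 30 mm egg with the pads at 40 mm, and 20 N or more on the pads holds it firmly
- tongs_left (a joint): closing angle of each arm of the tongs (both move alike), rad: 0 at rest, 0.05 with grip pads 50 mm apart, 0.10 closed on the egg, stop at 0.15. A spring opens them: 4 N on each pad at rest, 6 N at 50 mm, 7 N at 40 mm. Squeezed to 50 mm they can be lifted and carried with the jaws still open
- jar: bystander: white jar with an orange screw lid, 69 mm wide, 75 mm high; origin at the centre of its underside
- thermometer: bystander: probe thermometer lying on the table, 167 x 34 x 17 mm; origin under its centre
- lid: bystander: flat gold tin lid on the table, 69 mm wide, 7 mm high; origin at the centre of its underside
There are look-alikes about, which are no part of the job. Leave any orange or turquoise look-alike of the tin_c alone.

How it is judged (in metres and radians):
On the way, in this order (a step that is already met when the one before it is completed fails the run):
1. the loose tin stands upright on the grey disc, completing the row, and has been let go (horizontal distance between tin_c and disc below 0.01 m and z of tin_c in the frame of disc between -0.004 and 0.005 m and angle between tin_c's own z axis and vertical below 0.1 rad and contact force between the fingers and tin_c below 0.05 N and linear speed of tin_c below 0.02 m/s), for 0.2 s.
2. the egg is gripped in the tongs and lifted clear of the egg cup (contact force between egg and tongs above 0.5 N and distance between egg_mid and tongs_jaw below 0.016 m and value of joint tongs_left between 0.06 and 0.14 rad and contact force between the fingers and tongs above 2 N and contact force between the fingers and egg below 0.05 N and contact force between egg and eggcup below 0.05 N and height (world z) of egg_mid above 0.055 m), for 0.2 s.
At the end, for the whole second after the job is handed in: Tin upright on the board, within 10 mm of the disc centre, let go; other two tins within 20 mm of their starts. Robot holds the tongs; the egg is gripped in their jaws, touched by nothing else, still, its centre within 30 mm of the tin axis and 85 to 260 mm above the table (all of step 1 and contact force between egg and tongs above 0.5 N and distance between egg_mid and tongs_jaw below 0.016 m and value of joint tongs_left between 0.06 and 0.14 rad and contact force between the fingers and tongs above 2 N and contact force between the fingers and egg below 0.05 N and contact force between egg and eggcup below 0.05 N and height (world z) of egg_mid between 0.085 and 0.26 m and horizontal distance between egg_mid and tin_c below 0.03 m and contact force between egg and tin_c below 0.05 N and linear speed of egg below 0.03 m/s and distance of each of tin_a, tin_b from where it was at the start of the episode below 0.02 m); the arm keeps its last pose, push and grip.
It fails at once if the robot's fingers touch the egg (contact force between the fingers and egg above 0.3 N).
It fails at once if one of the two tins already in the row is moved more than 20 mm (distance of any of tin_a, tin_b from where it was at the start of the episode above 0.02 m).
It fails at once if a bystander is moved more than 30 mm (distance of any of jar, thermometer, lid from where it was at the start of the episode above 0.03 m).
It also fails if it takes over 54 s, if anything falls off the work surface, if the arm or the gripper's body presses on something with over 40 N, if the wrist force passes 120 N, or if a joint passes its speed limit or range.

## Working session

There is one attempt and no reset: what is moved stays moved. The work goes in short steps, each a Python script; the robot and the scene stay as the last script left them, time stands still between calls to the robot, and variables do not carry over. Pictures are saved under pics/ and viewed, at most 12 in all, crops included, and the job is handed in when it is done.

```bash
mkdir -p pics; ls; cat > h.py <<'E'
import numpy as np, cv2
from plant import robot
def cal(n):
    c=robot.get_calibration(n); f=210/np.tan(np.radians(c["vertical_fov"])/2)
    R=cv2.Rodrigues(np.array(c["rvec"],float))[0]; t=np.array(c["tvec"],float).ravel()
    return f,c["cx"],c["cy"],R,t,c
def ray(C,u,v):
    f,cx,cy,R,t,_=C
    d=R.T@np.array([(u-cx)/f,(v-cy)/f,1]); return -R.T@t,d
def onz(C,u,v,z):
    o,d=ray(C,u,v); return o+d*(z-o[2])/d[2]
def proj(C,p):
    f,cx,cy,R,t,_=C; q=R@np.array(p,float)+t; return f*q[0]/q[2]+cx,f*q[1]/q[2]+cy
E
python3 - <<'E'
from h import *
a=robot.grab_frame("scene");b=robot.grab_frame("side")
for n,i in (("scene",a),("side",b)):
    cv2.imwrite(f"pics/{n}0.png",i); C=cal(n); print(n,C[5],-C[3].T@C[4])
cv2.imwrite("pics/both.png",cv2.resize(a,(800,600),interpolation=cv2.INTER_CUBIC))
cv2.imwrite("pics/both2.png",cv2.resize(b,(800,600),interpolation=cv2.INTER_CUBIC))
E
```

```text
pics
scene {'vertical_fov': 50.89284640885807, 'cx': 285.73869236596164, 'cy': 208.12139698361938, 'rvec': array([ 1.40354474, -2.26299372,  0.78590049]), 'tvec': array([0.23300644, 0.38895888, 1.11061472])} [-0.25746479  0.36788566  1.11239296]
side {'vertical_fov': 50.92911716986913, 'cx': 282.2706622401265, 'cy': 212.1164130760201, 'rvec': array([2.29109285, 0.00829537, 0.02746434]), 'tvec': array([-0.5302886 ,  0.03632672,  1.38706095])} [ 0.50578619 -1.02000793  0.95405863]
```

View pics/both.png

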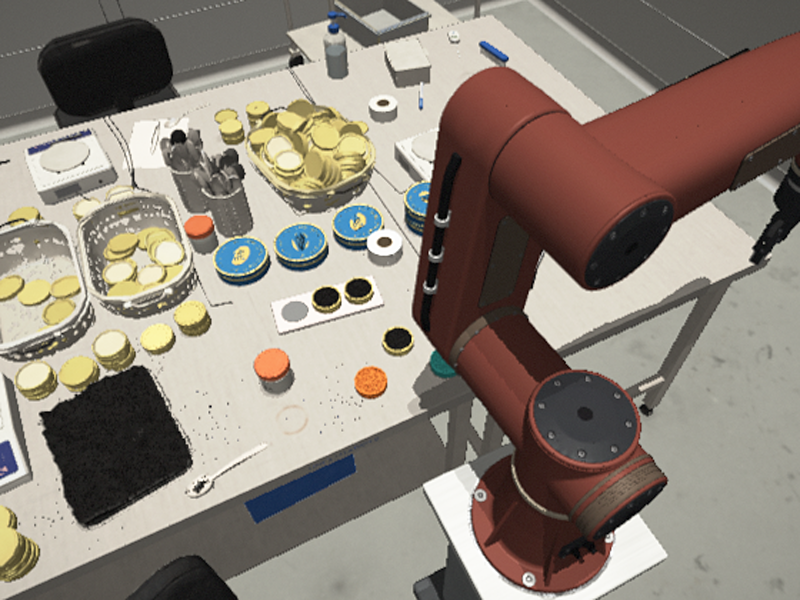

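View pics/both2.png

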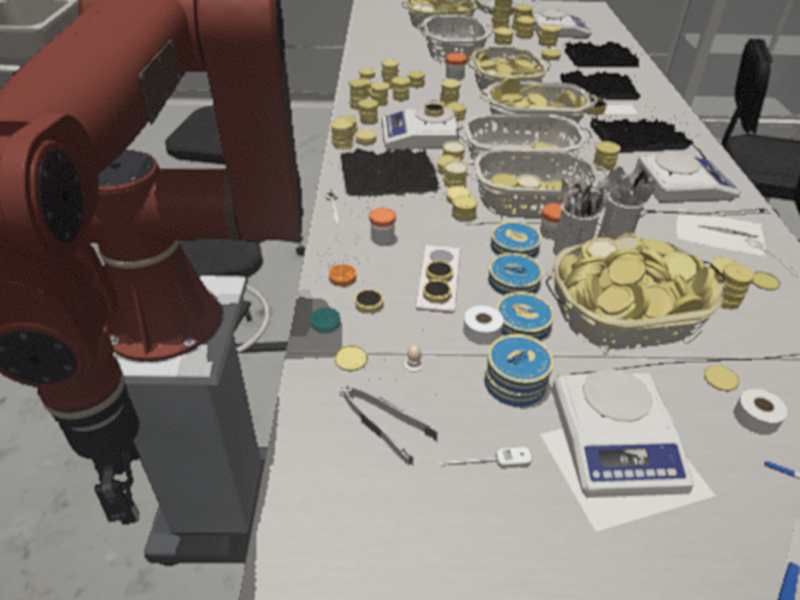

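```bash
python3 - <<'E'
from h import *
C=cal("side");S=cal("scene")
for n,u,v,z in [("disc",439,257,.012),("ta",439,270,.035),("tb",437,290,.035),("tinc",369,299,.023),("egg",414,353,.033),("cupfoot",413,367,0),("pivot",345,392,.02),("jawL",435,435,.02),("jawR",409,459,.02),("lid",351,358,.007),("jar",382,217,.07),("thermo",515,457,.01),("orange",343,274,.02),("teal",326,319,.02)]:
    p=onz(C,u*.7,v*.7,z); print(n,p.round(3),np.hypot(p[0],p[1]).round(3),"in scene800:",np.round(np.array(proj(S,p))/.7))
for n,u,v,z in [("disc",294,310,.012),("tinc",398,339,.023)]:
    print("scene",n,onz(S,u*.7,v*.7,z).round(3))
o=robot.observe(); print(o["tool_pos"],o["tcp_rot"],o["time"]); W=cal("wrist"); print(W[5],-W[3].T@W[4])
a=cv2.imread("pics/side0.png")[225:335,220:390]; cv2.imwrite("pics/c.png",cv2.resize(a,None,fx=4.6,fy=4.6,interpolation=cv2.INTER_CUBIC))
E
```

```text
disc [0.619 0.228 0.012] 0.66 in scene800: [297. 311.]
ta [0.614 0.147 0.035] 0.632 in scene800: [331. 293.]
tb [0.606 0.074 0.035] 0.611 in scene800: [363. 284.]
tinc [0.453 0.053 0.023] 0.456 in scene800: [402. 334.]
egg [ 0.551 -0.124  0.033] 0.565 in scene800: [453. 271.]
cupfoot [ 0.55  -0.132  0.   ] 0.566 in scene800: [456. 280.]
pivot [ 0.417 -0.219  0.02 ] 0.471 in scene800: [520. 302.]
jawL [ 0.587 -0.318  0.02 ] 0.667 in scene800: [517. 238.]
jawR [ 0.539 -0.37   0.02 ] 0.654 in scene800: [546. 243.]
lid [ 0.422 -0.116  0.007] 0.437 in scene800: [478. 320.]
jar [0.476 0.314 0.07 ] 0.571 in scene800: [276. 360.]
thermo [ 0.729 -0.357  0.01 ] 0.811 in scene800: [499. 200.]
orange [0.388 0.145 0.02 ] 0.414 in scene800: [375. 375.]
teal [ 0.362 -0.012  0.02 ] 0.362 in scene800: [449. 356.]
scene disc [0.626 0.234 0.012]
scene tinc [0.445 0.065 0.023]
[ 0.17717137 -0.57300296  0.30317506] [-1.79928939e+02 -1.45474830e-02  1.71752573e+01] 0.1
{'vertical_fov': 66.83968918525787, 'cx': 280.76991134022757, 'cy': 212.65368153321972, 'rvec': array([-2.32906744,  1.71862814,  0.25609964]), 'tvec': array([-0.60053562, -0.03679183,  0.37980345])} [ 0.24875298 -0.55218497  0.37344483]
```

View pics/c.png

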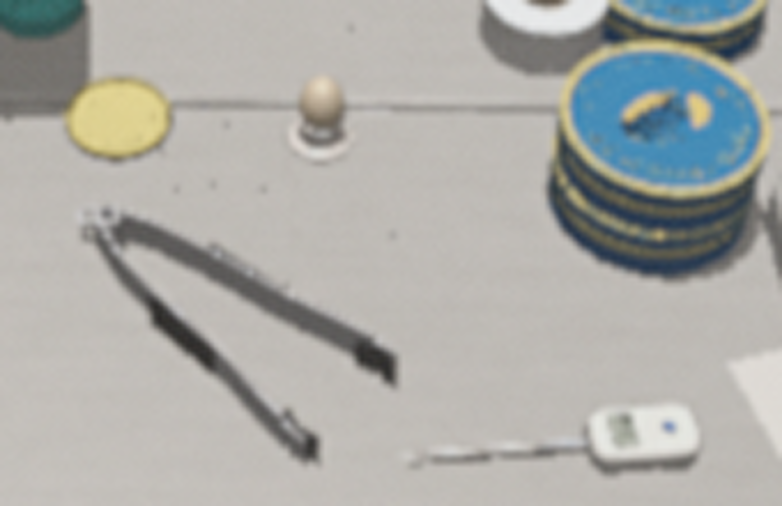

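The side view shows the tongs with their pivot at crop (95,220), jaws at (375,365) and (310,445), and the egg at (322,103). The disc is at the far end of the board, and the loose tin is in front of it. Next I take close looks with the wrist camera.

```bash
python3 - <<'E'
from h import *
import pickle
D={}
for n,p in (("tongs",[.50,-.30,.35]),("tin",[.53,.06,.35])):
    robot.move_pose(p,[180,0,90]); robot.pause(.2)
    C=cal("wrist"); im=robot.grab_frame("wrist"); cv2.imwrite(f"pics/w_{n}.png",im); D[n]=C
    print(n,robot.observe()["time"],-C[3].T@C[4],"axis",C[3][2], [np.round(proj(C,q)) for q in ([.619,.228,.012],[.453,.053,.025],[.551,-.124,.033],[.48,-.27,.01])])
pickle.dump(D,open("cal.pkl","wb"))
E
```

```text
tongs 1.9167 [ 0.50061798 -0.22778973  0.42004561] axis [-0.00114828 -0.28994858 -0.95704154] [array([ 426., -471.]), array([ 229., -198.]), array([328.,  15.]), array([265., 151.])]
tin 3.5167 [0.53127652 0.13205168 0.42009294] axis [-0.0010622  -0.29013229 -0.95698596] [array([358.,  28.]), array([219., 182.]), array([295., 308.]), array([249., 379.])]
```

View pics/w_tongs.png

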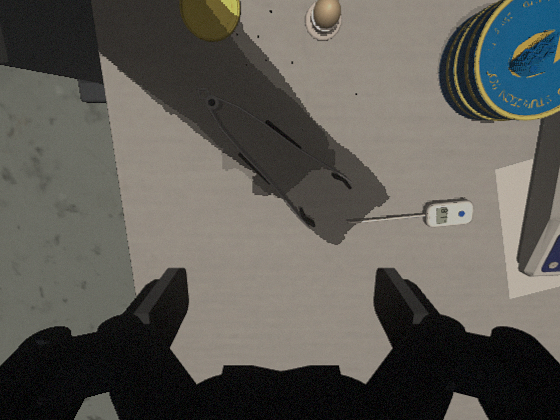

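View pics/w_tin.png

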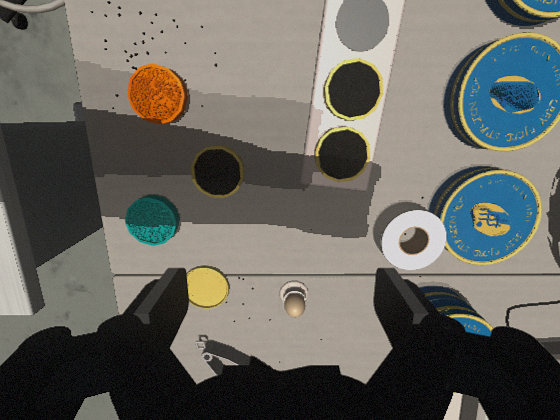

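The tongs view shows the pivot at (212,102), pads near (284,134) and (250,168), jaws near (343,181) and (307,217), and the egg at (327,12). The tin view shows the loose tin at (217,171), row tins at (353,90) and (343,153), and the disc at (362,20), near the top edge.

```bash
python3 - <<'E'
from h import *
import pickle
D=pickle.load(open("cal.pkl","rb"))
im=cv2.imread("pics/w_tin.png"); C=D["tin"]
hsv=cv2.cvtColor(im,cv2.COLOR_BGR2HSV); g=im.max(2)
def fit(n,u,v,r,mask,z):
    m=np.zeros_like(g); cv2.circle(m,(u,v),r,255,-1); m=cv2.bitwise_and(m,mask)
    c=max(cv2.findContours(m,0,1)[0],key=cv2.contourArea); h=cv2.convexHull(c)
    P=np.array([onz(C,*q[0],z)[:2] for q in h.astype(float)])
    (x,y),R=cv2.minEnclosingCircle(P.astype(np.float32)); 
    A=np.c_[2*P,np.ones(len(P))]; s=np.linalg.lstsq(A,(P**2).sum(1),rcond=None)[0]
    print(n,s[:2].round(4),"r",np.sqrt(s[2]+s[0]**2+s[1]**2).round(4),"enc",round(x,4),round(y,4),round(R,4)); return s[:2]
tin=((hsv[...,1]>80)|(g<45)).astype(np.uint8)*255
c=fit("tinc",217,171,31,tin,.025);a=fit("ta",353,90,36,tin,.037);b=fit("tb",343,153,34,tin,.037)
grey=((g>90)&(g<180)).astype(np.uint8)*255; fit("disc",362,22,33,grey,.012)
print("spacing",np.hypot(*(a-b)),"extrap",a+(a-b)/np.hypot(*(a-b))*.074, "dir",np.degrees(np.arctan2(*(a-b)[::-1])))
im=cv2.imread("pics/w_tongs.png"); C=D["tongs"]; g=im.max(2)
n,l,s,ce=cv2.connectedComponentsWithStats((g[:250]<38).astype(np.uint8))
for i in range(1,n):
    if s[i,4]>25 and 190<ce[i,0]<370 and ce[i,1]>90: print(ce[i].round(1),s[i],onz(C,*ce[i],.026).round(4))
print("egg",onz(C,327,12,.033), "rim/foot",onz(C,323,22,0.0))
cr=np.clip(im[80:240,190:370].astype(float)*2,0,255).astype(np.uint8); cv2.imwrite("pics/t.png",cv2.resize(cr,None,fx=3.7,fy=3.7,interpolation=2))
E
```

```text
tinc [0.4517 0.0659] r 0.0336 enc 0.4513 0.0669 0.0347
ta [0.6127 0.1601] r 0.033 enc 0.6123 0.1601 0.0338
tb [0.6039 0.0882] r 0.033 enc 0.604 0.0883 0.0335
disc [0.6231 0.2343] r 0.0303 enc 0.623 0.2345 0.031
spacing 0.07238818643783636 extrap [0.62156543 0.23356171] dir 83.08755750414495
[211.3 102. ] [208  99   7   7  39] [ 0.4191 -0.2117  0.026 ]
[281.4 132.9] [265 120  37  29 157] [ 0.5012 -0.2469  0.026 ]
[251.4 166. ] [238 153  32  31 101] [ 0.4639 -0.2867  0.026 ]
[340.8 179.4] [332 173  19  16  80] [ 0.5756 -0.3037  0.026 ]
[306.5 218.2] [300 208  15  19  97] [ 0.5336 -0.3548  0.026 ]
egg [ 0.54998422 -0.1214674   0.033     ] rim/foot [ 0.54993278 -0.12263193  0.        ]
```

View pics/t.png

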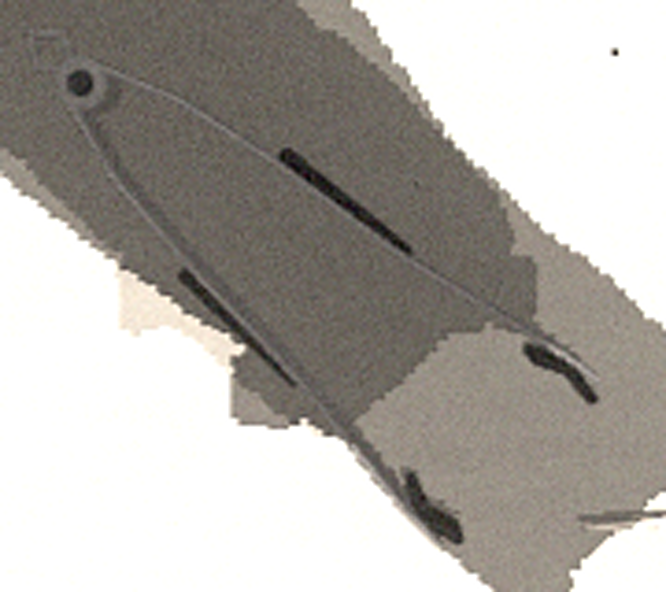

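```bash
python3 - <<'E'
from h import *
O=[180,0,83]
def st(n): o=robot.observe(); print(n,round(o["time"],2),np.round(o["tool_pos"],4),round(o["gripper_width"],4),round(o["gripper_force"],1),np.round(o["ft_force"],1))
robot.move_pose([.4515,.066,.14],O)
print(robot.line_to([.4515,.066,.073],vel=.08,guard=8)); st("down")
robot.set_gripper(.05); st("grip")
robot.line_to([.4515,.066,.15],vel=.12); st("lift")
robot.line_to([.6225,.234,.15],vel=.2)
robot.line_to([.6225,.234,.098],vel=.1); st("over")
print(robot.line_to([.6225,.234,.080],vel=.03,guard=4)); st("placed")
im=robot.grab_frame("wrist"); cv2.imwrite("pics/w_place.png",im)
E
```

```text
False
down 5.41 [0.4519 0.066  0.0735] 0.0854 0.0 [ 0.7 -0.   0.1]
grip 5.76 [0.452  0.066  0.0742] 0.0628 65.6 [-2.7  0.8  9. ]
lift 6.55 [0.4511 0.066  0.1492] 0.0627 65.6 [-0.1 -0.2 -0.3]
over 8.57 [0.6226 0.234  0.0983] 0.0631 65.6 [-0.1 -0.9 -0.5]
True
placed 9.03 [0.6228 0.2341 0.0863] 0.0629 66.4 [-1.1 -0.2  6.1]
```

View pics/w_place.png

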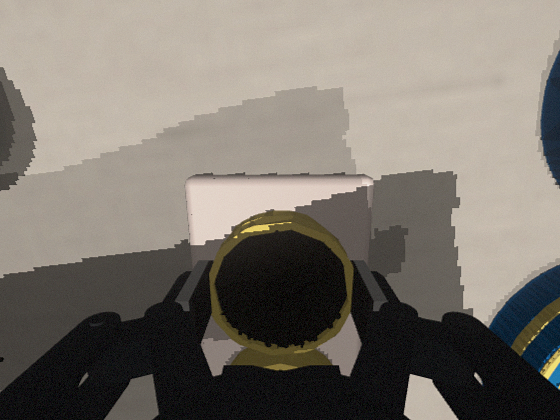

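The tin is centred on the board's width, with the board spanning x 188–372 and the tin centred near 282. Releasing and checking.

```bash
python3 - <<'E'
from h import *
import pickle
robot.set_gripper(.085); robot.line_to([.6228,.2341,.15],vel=.15)
robot.move_pose([.60,.09,.33],[180,0,83]); robot.pause(.2)
C=cal("wrist"); im=robot.grab_frame("wrist"); cv2.imwrite("pics/w_chk.png",im)
print(robot.observe()["time"])
hsv=cv2.cvtColor(im,cv2.COLOR_BGR2HSV); g=im.max(2)
tin=((hsv[...,1]>80)|(g<45)).astype(np.uint8)*255
for n,p in (("c",[.6228,.2341,.037]),("a",[.6127,.1601,.037]),("b",[.6039,.0882,.037])):
    u,v=map(int,proj(C,p)); m=np.zeros_like(g); cv2.circle(m,(u,v),40,255,-1); m=cv2.bitwise_and(m,tin)
    c=max(cv2.findContours(m,0,1)[0],key=cv2.contourArea)
    P=np.array([onz(C,*q[0],.037)[:2] for q in cv2.convexHull(c).astype(float)]); print(n,(u,v),cv2.minEnclosingCircle(P.astype(np.float32)))
E
```

```text
11.1917
c (286, 42) ((0.6232929229736328, 0.2304619997739792), 0.03337298706173897)
a (284, 118) ((0.6142653822898865, 0.16077858209609985), 0.033202409744262695)
b (284, 184) ((0.6057925224304199, 0.08894003182649612), 0.033481672406196594)
```

View pics/w_chk.png

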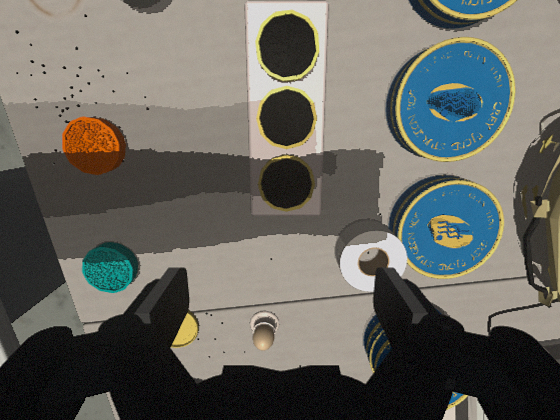

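The three tins stand in one row at (286,45), (286,117) and (285,183), with the tin about 2–4 mm off the expected centre, inside tolerance. Now the tongs.

```bash
python3 - <<'E'
from h import *
def st(n): o=robot.observe(); print(n,round(o["time"],2),np.round(o["tool_pos"],4),round(o["gripper_width"],4),round(o["gripper_force"],1),np.round(o["ft_force"],1),np.round(o["q"],0))
O=[180,0,139]; p=[.4826,-.2668]
robot.move_pose(p+[.16],O); st("above")
print(robot.line_to(p+[.080],vel=.08,guard=6)); st("down")
robot.set_gripper(.050); st("squeezed")
robot.line_to(p+[.16],vel=.1); st("lift")
robot.move_pose([.455,-.14,.20],[180,0,180]); robot.pause(.2); st("near egg")
for n in ("scene","side"): cv2.imwrite(f"pics/{n}1.png",robot.grab_frame(n))
a=cv2.imread("pics/side1.png"); C=cal("side"); u,v=map(int,proj(C,[.5,-.13,.12])); print(u,v,[np.round(proj(C,q)) for q in ([.55,-.14,.134],[.55,-.123,.033])])
x0,y0=u-80,v-70
cv2.imwrite("pics/s1c.png",cv2.resize(a[y0:y0+120,x0:x0+160],None,fx=5,fy=5,interpolation=cv2.INTER_CUBIC)); print(x0,y0)
E
```

```text
above 12.72 [ 0.4831 -0.2665  0.1604] 0.085 0.0 [ 0.6 -0.4 -0.8] [-42.  -1. -17.  74.   0.  -1.]
False
down 13.87 [ 0.4829 -0.2671  0.0806] 0.0852 0.0 [ 0.1 -0.4  0.5] [-43.   3. -22.  66.   0.  -2.]
squeezed 14.31 [ 0.4833 -0.2674  0.0812] 0.0501 6.9 [0.1 0.4 5.5] [-43.   3. -22.  66.   0.  -2.]
lift 15.26 [ 0.4823 -0.2665  0.1592] 0.0502 5.2 [ 0.5  0.5 -1.5] [-43.  -1. -17.  74.   0.  -2.]
near egg 16.06 [ 0.4549 -0.1407  0.1993] 0.0498 5.2 [ 0.3 -0.4 -0.5] [-33. -16. -26.  80.  -0. -33.]
272 226 [array([291., 225.]), array([289., 247.])]
192 156
```

View pics/s1c.png

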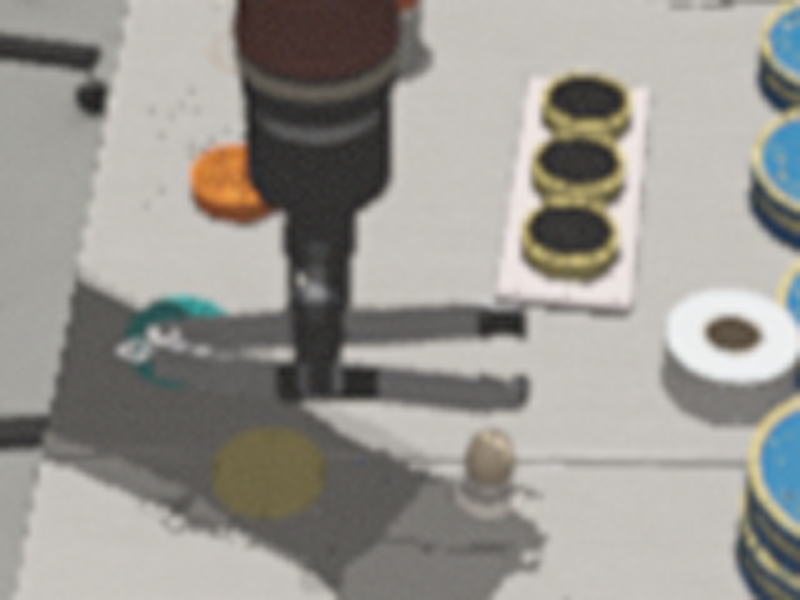

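The tongs are held level with the jaws open, ends at crop x≈527, and the fingers centred on the pads; the egg is at crop (490,455), matching the prediction. I check the jaw position numerically, then descend onto the egg.

```bash
python3 - <<'E'
from h import *
def st(n): o=robot.observe(); print(n,round(o["time"],2),np.round(o["tool_pos"],4),np.round(o["tcp_rot"],1),round(o["gripper_width"],4),round(o["gripper_force"],1),np.round(o["ft_force"],1))
C=cal("side")
for n,u,v,y in (("far jaw",502,323,-.118),("near jaw end",527,392,-.166),("far jaw end",527,324,-.112),("egg",490,455,-.135)):
    o,d=ray(C,192+u/5,156+v/5); print(n,(o+d*(y-o[1])/d[1]).round(4))
tcp=[.455,-.1225]
robot.move_pose(tcp+[.17],[180,0,180]); st("above")
if robot.line_to(tcp+[.101],vel=.06,guard=5): print("GUARD")
st("down"); robot.pause(.1)
a=robot.grab_frame("side"); b=robot.grab_frame("scene")
x0,y0=215,190; x1,y1=[int(t) for t in proj(cal("scene"),[.53,-.12,.05])]; print(x1,y1)
L=cv2.resize(a[y0:y0+90,x0:x0+120],None,fx=6.6,fy=6.6,interpolation=cv2.INTER_CUBIC); cv2.imwrite("pics/s2c.png",L)
cv2.imwrite("pics/scene2.png",b)
E
```

```text
far jaw [ 0.5551 -0.118   0.1318]
near jaw end [ 0.5679 -0.166   0.1255]
far jaw end [ 0.5694 -0.112   0.1258]
egg [ 0.5512 -0.135   0.0446]
above 16.43 [ 0.4542 -0.122   0.1687] [ 179.9   -0.2 -180. ] 0.0504 5.1 [-1.2 -0.4 -0.7]
down 17.73 [ 0.4553 -0.1226  0.1014] [-180.    0. -180.] 0.0502 5.2 [ 0.3  0.4 -1.3]
319 191
```

View pics/s2c.png

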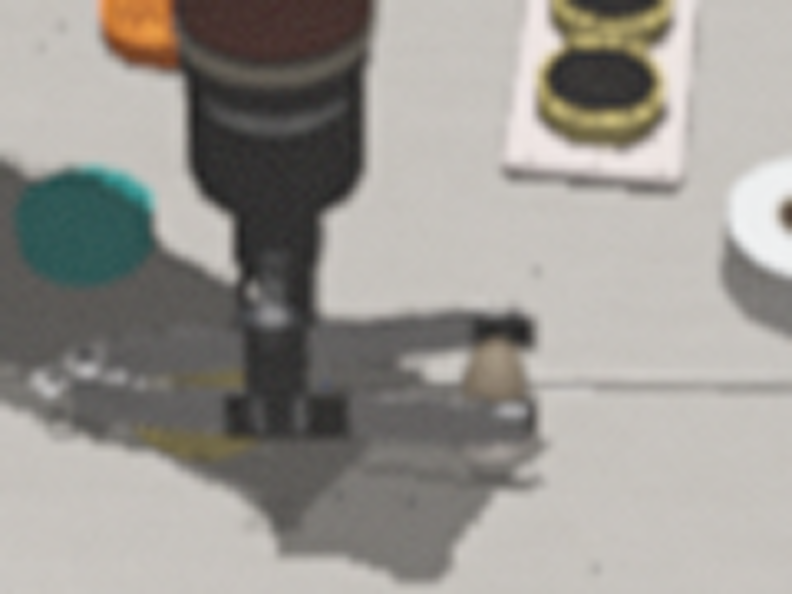

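The jaws straddle the egg (egg at crop x≈495, jaw centre ≈504), about 3 mm too far forward. I shift back, close and lift.

```bash
python3 - <<'E'
from h import *
def st(n): o=robot.observe(); print(n,round(o["time"],2),np.round(o["tool_pos"],4),round(o["gripper_width"],4),round(o["gripper_force"],1),np.round(o["ft_force"],1))
robot.line_to([.452,-.1225,.101],vel=.03)
robot.set_gripper(.044); st("44")
robot.set_gripper(.030); robot.pause(.2); st("closed")
robot.line_to([.452,-.1225,.20],vel=.08); robot.pause(.4); st("lifted")
a=robot.grab_frame("side"); C=cal("side"); u,v=map(int,proj(C,[.52,-.1225,.13]))
cv2.imwrite("pics/s3c.png",cv2.resize(a[v-45:v+45,u-70:u+50],None,fx=6.6,fy=6.6,interpolation=cv2.INTER_CUBIC)); print(u-70,v-45)
E
```

```text
44 18.41 [ 0.452  -0.1225  0.101 ] 0.0439 7.3 [-0.1  0.5 -1. ]
closed 18.82 [ 0.4521 -0.1224  0.1011] 0.038 59.9 [-1.1  1.   0.4]
lifted 20.62 [ 0.452  -0.1225  0.1999] 0.0377 60.1 [ 0.5 -0.  -1.3]
209 176
```

View pics/s3c.png

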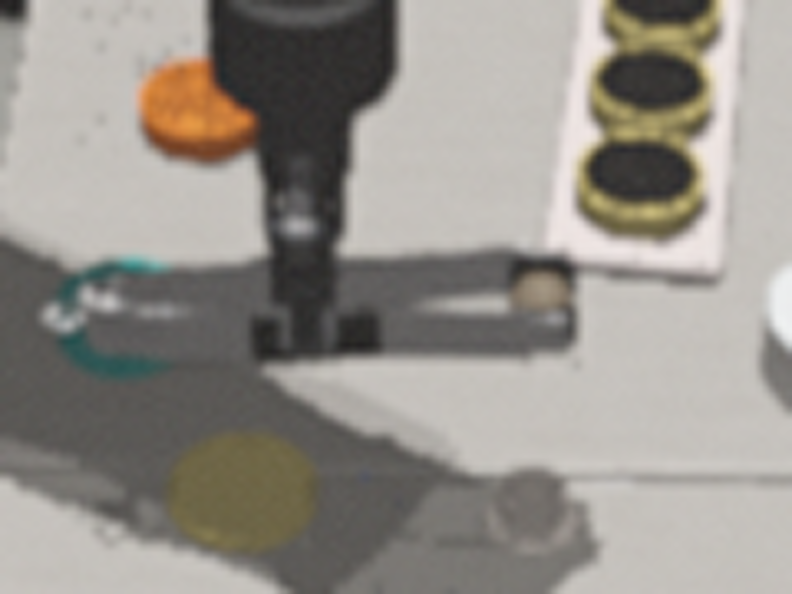

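The egg is held in the jaws at crop (541,292) and the cup is empty. Now carrying it over the tin.

```bash
python3 - <<'E'
from h import *
def st(n): o=robot.observe(); print(n,round(o["time"],2),np.round(o["tool_pos"],4),np.round(o["tcp_rot"],1),round(o["gripper_width"],4),round(o["gripper_force"],1))
robot.line_to([.532,.199,.205],vel=.12,rotation=[180,0,-160]); robot.pause(.6); st("end")
a=robot.grab_frame("side"); C=cal("side"); u,v=map(int,proj(C,[.6,.23,.1]))
cv2.imwrite("pics/s4c.png",cv2.resize(a[v-45:v+45,u-70:u+50],None,fx=6.6,fy=6.6,interpolation=cv2.INTER_CUBIC))
e=np.array(proj(C,[.6235,.2325,.138]))-[u-70,v-45]; print("egg expected in crop",e*6.6)
E
```

```text
end 24.18 [0.532 0.199 0.205] [-180.   -0. -160.] 0.0377 60.1
egg expected in crop [512.74672686 238.89519482]
```

View pics/s4c.png

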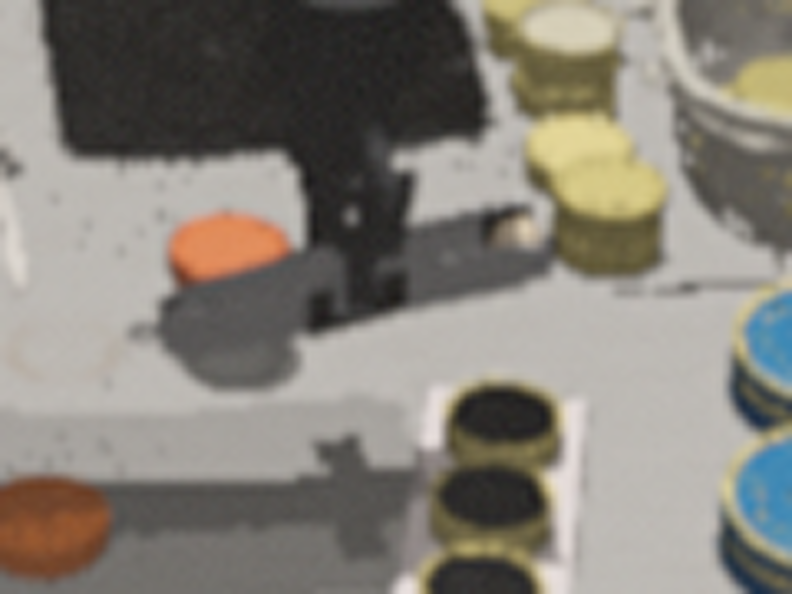

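The egg's visible top is at crop (515,228), against an expected centre at (513,239). It is still in the jaws over the tin, so I hand in.

```bash
python3 -c "
from plant import robot
print(robot.job_done())"
```

```text
the job is handed in; nothing more can be done
None
```

I set the tin on the disc to complete the row, about 2–4 mm off its centre. The egg is held in the tongs about 10 cm above that tin, and I handed the job in at about 24 s; no verdict was returned.

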